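# Shut the slide carrier and unhitch its arm from the ball mount

### The job

Get the slide carrier ready to be cleaned under: press its open clear cover down until it snaps fully shut, then pull the red latch knob sideways against its spring and, keeping it pulled, lift the hinged arm off its ball. Raise the coupler about 8 cm above the ball and finish while still holding the arm up there, motionless in the gripper; the cover stays shut and the bottle, jar and mailer nearby stay where they are.

Things in the scene. Friction and masses are not known exactly. Their poses are not given: they have to be found in the camera images.
- dock: White base plate, 360 (x) by 170 (y) by 12 mm high, fixed to the bench; origin at the centre of its underside. Its z is up; its x points from the ball (near end, dock x = -130 mm) to the arm's pivot (far end, dock x = 140 mm, between two white cheeks up to dock z 112 mm). 'Dock x, y, z' below are along these axes.
- ball (a point): Centre of the 40 mm steel hitch ball, fixed at dock (-130, 0, 90) mm, on a neck of 15 mm diameter; its underside is flat, and the latch's pawl hooks below it so that the arm cannot rise while the latch is in.
- coupler (a point): Point of the arm at the centre of the grey coupler's socket; coincides with the ball's centre while the arm is down, 270 mm from the pivot axis. The coupler is 70 x 56 mm with its top 30 mm above this point.
- knob (a point): Centre of the red latch knob: a disc of 26 mm diameter, axis along dock y, 18 mm thick between its flat faces (grip it across these, along dock y), on a 12 mm stem. It is 66 mm above the ball's centre and 18 mm to its +y side when the arm is down and the latch in; the red plate below it has its top 28 mm under this point. Its y axis is the way to pull. It rises with the arm.
- latch (a joint): Latch slide along dock +y (m): 0 sprung in, 0.016 fully out. The spring pulls it back with 6 N at 0 and 11 N at full travel. The pawl clears the ball from about 0.008; keep the knob pulled while lifting (the coupler is clear once it is 35 mm up).
- tongue (a joint): Angle of the arm (rad): 0 down on the ball, growing as the coupler end rises (0.3 is 80 mm up), stop at 0.6. Pivot axis: level along dock y through dock (140, 0, 90) mm. It falls back when let go; about 4 N at the knob carries it. The arm is a dark bar 46 mm wide bearing the white slide carrier (140 x 110 mm, from dock x -60 to +80 mm, rim at dock z 144 mm).
- cover (a joint): Angle of the clear cover (rad): 0 shut, growing as its edge nearest the ball rises; it starts between 0.4 and 0.9 and stays where it is left. At about 0.08 its blue nub meets a spring catch which takes about 8 N at the blue pad to press past; past it, press on down to 0, where the catch holds it.
- cover_hinge (a point): Middle of the cover's hinge axis, which runs along dock y at the far end of the carrier, at dock (80, 0, 146) mm with the arm down.
- pad (a point): Middle of the upper face of the blue press pad (34 x 50 mm) near the cover's free edge: 120 mm from the hinge axis along the cover and 8 mm above it. Shut, it lies at dock (-40, 0, 154) mm. The cover is 116 mm wide and reaches 153 mm from the hinge.
- oil_bottle_mid (a point): Centre of an amber bottle with a black cap, 38 mm diameter, 75 mm tall, standing loose beside the dock: leave alone.
- sample_jar_mid (a point): Centre of a clear jar with an orange cap, 52 mm diameter, 62 mm tall, loose: leave alone.
- slide_mailer_mid (a point): Centre of a green flat box 84 x 34 x 24 mm, loose: leave alone.

How it is judged:
On the way, in this order (a step that is already met when the one before it is completed fails the run):
1. the cover is pressed fully shut past its catch, while the arm is still hitched (value of joint cover below 0.025 rad and value of joint tongue below 0.03 rad and value of joint latch below 0.004 m), for 0.2 s.
2. the latch is pulled out with the arm still down and the cover shut (value of joint latch above 0.0075 m and value of joint tongue below 0.05 rad and value of joint cover below 0.025 rad), for 0.05 s.
At the end, for the whole second after the job is handed in: The coupler is held 60 to 110 mm above its resting place on the ball, still (under 0.03 rad/s), carried by the fingers (over 1 N on the arm, latch or knob) and propped by nothing else; the cover is shut (under 0.025 rad); bottle, jar and mailer are within 30 mm of where they stood (height (world z) of coupler between 0.15 and 0.2 m and velocity of joint tongue between -0.03 and 0.03 rad/s and value of joint cover below 0.025 rad and contact force between the fingers and tongue above 1 N and contact force between tongue and oil_bottle below 0.1 N and contact force between tongue and sample_jar below 0.1 N and contact force between tongue and slide_mailer below 0.1 N and distance of each of oil_bottle_mid, sample_jar_mid, slide_mailer_mid from where it was at the start of the episode below 0.03 m); the arm keeps its last pose, push and grip.
It fails at once if the oil bottle is moved more than 30 mm (distance of oil_bottle_mid from where it was at the start of the episode above 0.03 m).
It fails at once if the sample jar is moved more than 30 mm (distance of sample_jar_mid from where it was at the start of the episode above 0.03 m).
It fails at once if the slide mailer is moved more than 30 mm (distance of slide_mailer_mid from where it was at the start of the episode above 0.03 m).
It fails at once if the arm is raised with the cover not shut (value of joint tongue above 0.08 rad and value of joint cover above 0.06 rad).
It also fails if it takes over 45 s, if anything falls off the work surface, if the arm or the gripper's body presses on something with over 40 N, if the wrist force passes 120 N, or if a joint passes its speed limit or range.

### The arm

A 7-joint arm with a two-finger parallel gripper is mounted at the origin on the work surface. World frame = base frame: x ahead of the robot, y to its left, z up, the work surface at z = 0. Lengths are in m, angles in rad, forces in N, time in s.
With the tool pointing down it reaches from about 0.4 to 0.9 m from the base axis. Payload 5.6 kg.
Tool frame: the origin (TCP) lies at the very end of the fingers, on their centre line; the grasp point (between the pads) lies arm.hold_point_z behind it (arm.hold_point_z is the distance from the TCP to the grasp point, in m); z points along the fingers, x is the direction in which the jaws open and shut, and the axes are right-handed (so a half turn about z gives the same grasp; the last joint's range is limited). The gripper opens to 92 mm and grips with 3 to 60 N. Pads are 20 mm wide; open, the fingers measure 128 mm over their backs; the gripper's body (75 mm by 189 mm) begins 69 mm behind the grasp point.
Start: joints at [1.136, 0.468, -0.012, 1.603, 0.006, 1.071, -0.056], TCP at [0.248, -0.601, 0.215] pointing down, gripper open.
Joint ranges: [-2.53, 2.53], [-0.31, 2.02], [-1.57, 1.55], [0.28, 2.44], [-1.29, 4.43], [0.15, 1.84], [-2.92, 2.92]. Speed limits (rad/s): [2.57, 2.57, 3.14, 3.14, 3.14, 3.14, 3.14].

### API

Orientations are given as [roll, pitch, yaw] about the fixed x, y, z axes, in that order (R = Rz(yaw) Ry(pitch) Rx(roll)).
In Python, from workcell import monitor, optics, workorder, arm gives the robot as it stands.
- The arm moves only by the tool servo_tool, never from a script. Its argument "moves" is a list of rows, each a list of 7 numbers: the shift along the tool's x, y, z in mm, then the turn, a rotation vector about the tool's x, y, z in rad, then the opening, from -1 (shut) to 1 (fully open), so that 0 is half open. In form: [[dx, dy, dz, wx, wy, wz, grip], ...]. A call has 1 to 20 rows; each row shifts and turns the commanded pose from where the row before left it, along the tool's axes as they then stand; what a row does not reach is not made up. A row lasts 1/8 s, in which the tool goes at most 62.5 mm and 10.7 degrees, less where a joint would pass 70% of its speed; a pose out of reach is approached as far as the arm can. A call is refused whole if a number of a shift passes 62.5 or a number of a turn 0.188, either way. A call with a gripper value outside its range is refused whole. The fingers move at their own pace and stop on an object; the grip force is fixed at half the most. Time passes only in rows, so rows that do not move let the fingers close. It gives the time, the measured TCP pose, the force and the opening at its end, in the units of the state.
- monitor.get_state(): the state, without advancing time (a new reading comes with each control period).
- optics.capture(name): name is "scene" or "top" or "wrist"; returns a dict with "frame" (400x640x3 uint8, blue, green, red), "fx", "fy", "cx", "cy" (pixels), "eye" and "attitude" of the camera in the world. Camera axes: x right, y down, z forward; pixel columns grow to the right and rows downward; lengths in m; the calibration is good to about 2 mm. A picture is of the moment at which its call begins. There is no depth.
- workorder.finish_job(): hands the job in, once; it reports no verdict.
The state is a dict: "time": time; "qpos": joint angles; "dq": joint speeds; "joint_efforts": joint torques, N m; "tcp_pos": TCP position; "eef_rot": TCP orientation; "force": force on the tool from outside, world axes, zero at the start; "torque": the same for the moment, N m; "grip_width": finger opening in m.
Only numpy, scipy, OpenCV 4.12 (cv2) and the standard library are available. Lean on these libraries where they do the work, as an engineer would, in place of code of your own. Each camera call takes 0.05 s, during which the arm holds its last target.

## Working session

There is one attempt and no reset: what is moved stays moved. The work goes in short steps, Python scripts to look and compute and a tool call to move; the robot and the scene stay as the last step left them, time stands still between calls to the robot, and variables do not carry over. Pictures are saved under pics/ and viewed, and the job is handed in when it is done.

Besides the shell and the picture viewer there is one more tool, called after "Emit:" as name([rows], argument=value, ...), one row to a line, values as JSON. servo_tool: Moves the arm, as the interface text tells. Its arguments: {"type":"object","properties":{"moves":{"type":"array","items":{"type":"array","items":{"type":"number"}}}},"required":["moves"]}

```bash
mkdir -p pics; ls
python3 - <<'E'
from workcell import monitor, optics, workorder, arm
import cv2
print(monitor.get_state()); print(arm.hold_point_z)
for n in ("scene","top","wrist"):
    c=optics.capture(n); cv2.imwrite(f"pics/{n}0.png",c["frame"]); print(n,{k:v for k,v in c.items() if k!="frame"})
E
```

```text
pics
{'time': 0.0, 'qpos': array([ 1.13601649,  0.46832854, -0.01161179,  1.60361971,  0.00602314,
        1.07140783, -0.05624068]), 'dq': array([ 0.00128046,  0.00144384,  0.00057836,  0.00046075, -0.00026586,
        0.00010283,  0.00076685]), 'joint_efforts': array([ 4.24986256e-04, -5.20579147e+01, -1.25464247e-02, -2.43749356e+01,
       -5.67079370e-02,  1.72362261e-02,  1.72916357e-04]), 'tcp_pos': array([ 0.24790335, -0.60023877,  0.21367354]), 'eef_rot': array([ 3.14145439e+00,  1.72370794e-03, -1.17900218e+00]), 'force': array([0.22435138, 0.30097764, 0.29417634]), 'torque': array([ 0.03156808, -0.01598504, -0.02358651]), 'grip_width': 0.09160158134214898}
0.0187
scene {'fx': 418.81563768522363, 'fy': 418.81563768522363, 'cx': 317.6727542580977, 'cy': 204.7667483157453, 'eye': array([ 1.02590698, -0.33728863,  0.95490441]), 'attitude': array([-2.55484166,  0.01011726,  0.87005107])}
top {'fx': 442.94122582975444, 'fy': 442.94122582975444, 'cx': 317.0694902122581, 'cy': 193.70771698373636, 'eye': array([0.48189801, 0.03375647, 1.15925992]), 'attitude': array([-3.05022354,  0.00441357, -1.55209518])}
wrist {'fx': 316.7400807770911, 'fy': 316.7400807770911, 'cx': 320.30086122098373, 'cy': 200.55707221571697, 'eye': array([ 0.3273665 , -0.56827626,  0.38466715]), 'attitude': array([ 2.83898102e+00,  7.90708704e-04, -1.17936956e+00])}
```

View pics/scene0.png

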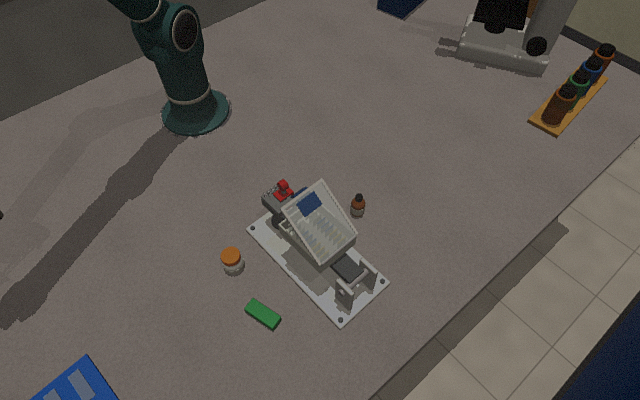

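View pics/top0.png

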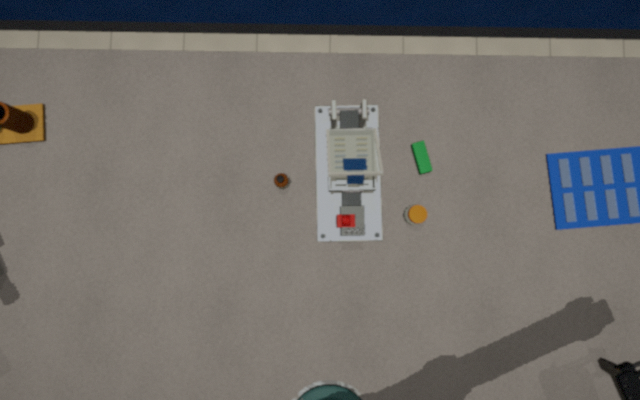

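```bash
cat > h.py <<'E'
import numpy as np, cv2
from scipy.spatial.transform import Rotation as R
from workcell import monitor, optics, workorder, arm
def ray(c,u,v):
    d=np.array([(u-c["cx"])/c["fx"],(v-c["cy"])/c["fy"],1.]); return c["eye"],R.from_euler("xyz",c["attitude"]).apply(d)
def onz(c,u,v,z):
    e,d=ray(c,u,v); return e+d*(z-e[2])/d[2]
def tri(rs):
    A=0;b=0
    for e,d in rs:
        d=d/np.linalg.norm(d);P=np.eye(3)-np.outer(d,d);A=A+P;b=b+P@e
    p=np.linalg.solve(A,b); return p,[np.linalg.norm((np.eye(3)-np.outer(d,d)/(d@d))@(p-e)) for e,d in rs]
def blobs(c,lo,hi,amin=15):
    h=cv2.cvtColor(c["frame"],cv2.COLOR_BGR2HSV); m=cv2.inRange(h,np.array(lo),np.array(hi))
    n,l,s,ce=cv2.connectedComponentsWithStats(m); return [(ce[i].round(1),s[i].tolist()) for i in range(1,n) if s[i][4]>=amin]
E
python3 - <<'E'
from h import *
for n in("top","scene"):
    c=optics.capture(n)
    print(n,"red",blobs(c,(0,150,90),(6,255,255)),blobs(c,(174,150,90),(180,255,255)))
    print("blue",blobs(c,(105,130,50),(125,255,255)))
    f=c["frame"]
    crop=f[90:255,270:450] if n=="top" else f[160:340,200:410]
    cv2.imwrite(f"pics/{n}_c.png",cv2.resize(crop,None,fx=3.6 if n=="top" else 3.2,fy=3.6 if n=="top" else 3.2,interpolation=cv2.INTER_CUBIC))
E
```

```text
top red [(array([345.4, 220.5]), [337, 215, 18, 12, 198])] []
blue [(array([341.7,  11.7]), [0, 0, 640, 29, 14194]), (array([593.4, 187. ]), [547, 147, 93, 82, 4394]), (array([354.2, 164. ]), [344, 159, 22, 10, 190]), (array([354.9, 179. ]), [348, 176, 15, 7, 98])]
scene red [(array([283. , 183.4]), [278, 179, 10, 9, 48]), (array([282.3, 194. ]), [273, 188, 20, 13, 92])] []
blue [(array([592. ,  68.5]), [582, 61, 20, 12, 57]), (array([299.3, 191.9]), [294, 188, 12, 9, 21]), (array([309.4, 203.2]), [299, 192, 22, 25, 168]), (array([ 79. , 382.7]), [30, 354, 89, 46, 1521])]
```

View pics/top_c.png

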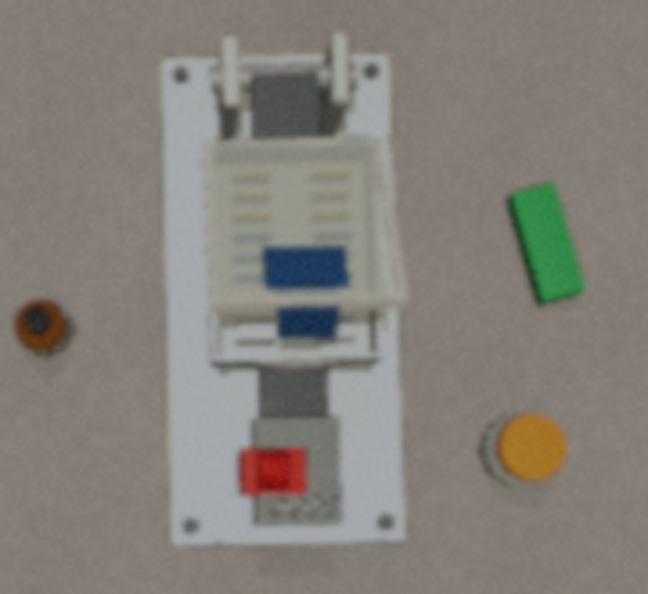

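View pics/scene_c.png

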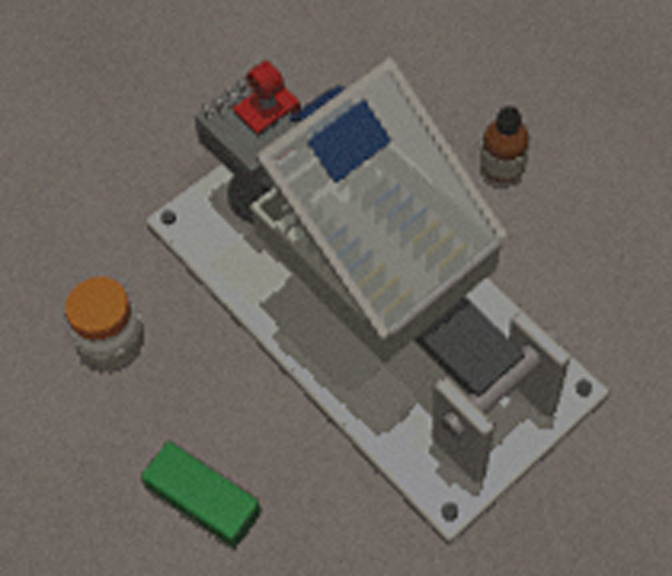

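Run:
```python
from h import *
t=optics.capture("top");s=optics.capture("scene")
T={'f+':(163,58),'f-':(387,56),'n-':(404,541),'n+':(173,543)}
S={'n-':(149,220),'f-':(450,540),'f+':(608,393)}
loc={'f+':(.18,.085),'f-':(.18,-.085),'n-':(-.18,-.085),'n+':(-.18,.085)}
W={}
for k,(u,v) in T.items():
    W[k]=[onz(t,270+u/3.6,90+v/3.6,.012)[:2]]
for k,(u,v) in S.items(): W.setdefault(k,[]).append(onz(s,200+u/3.2,160+v/3.2,.012)[:2])
A=[];B=[]
for k in W:
    print(k,np.round(W[k],4)); A.append(loc[k]);B.append(np.mean(W[k],0))
def fit(A,B):
    A=np.array(A);B=np.array(B);a=A-A.mean(0);b=B-B.mean(0)
    th=np.arctan2((a[:,0]*b[:,1]-a[:,1]*b[:,0]).sum(),(a*b).sum()); M=np.array([[np.cos(th),-np.sin(th)],[np.sin(th),np.cos(th)]])
    o=B.mean(0)-M@A.mean(0); print("fit",o,th,np.round((B-(A@M.T+o))*1e3,1)); return o,M,th
o,M,th=fit(A,B)
for (x,y) in [(-.13,0),(-.13,.018),(-.04,0),(.08,0)]: print(x,y,M@[x,y]+o)
print("pad tri",tri([ray(t,354.2,164),ray(s,309.4,203.2)]))
print("knob",tri([ray(t,345.8,219.5),ray(s,283,182.5)]), onz(t,345.8,219.8,.16))
P,_=tri([ray(t,354.2,164),ray(s,309.4,203.2)])
h=np.r_[M@[.08,0]+o,.146]; print("cover ang",np.arctan2(P[2]-h[2],-(M.T@(P-h)[:2])[0])-np.arctan2(8,120),np.linalg.norm(P-h))
print("bottle",onz(t,270+40/3.6,90+320/3.6,.07),"jar",onz(t,270+532/3.6,90+447/3.6,.062))
```

```text
f+ [[0.8198 0.0499]
 [0.8254 0.0466]]
f- [[ 0.8242 -0.1148]
 [ 0.8312 -0.1177]]
n- [[ 0.4696 -0.1292]
 [ 0.4774 -0.1299]]
n+ [[0.4651 0.036 ]]
fit [ 0.64721294 -0.04039563] 0.0367277369714768 [[-1.4 -2.9]
 [-2.5  2.5]
 [ 3.   2.4]
 [ 0.9 -2. ]]
-0.13 0 [ 0.51730061 -0.04516916]
-0.13 0.018 [ 0.51663966 -0.0271813 ]
-0.04 0 [ 0.60723991 -0.04186441]
0.08 0 [ 0.72715899 -0.03745807]
pad tri (array([ 0.6332309 , -0.03873604,  0.22010229]), [np.float64(7.741688211936558e-05), np.float64(7.741688211960771e-05)])
knob (array([ 0.51634908, -0.02544967,  0.16232542]), [np.float64(0.0004054752284341207), np.float64(0.0004054752284340237)]) [ 0.51552877 -0.02593462  0.16      ]
cover ang 0.6014686561157951 0.11964643132133808
bottle [0.61683188 0.13020861 0.07      ] jar [ 0.53605423 -0.20965045  0.062     ]
```

Emit:
servo_tool([
  [0, 0, -20, 0, 0, 0.089, -1],
  [0, 0, -20, 0, 0, 0.089, -1],
  [0, 0, -20, 0, 0, 0.089, -1],
  [0, 0, -20, 0, 0, 0.088, -1],
  [-45.4, -33, 0, 0, 0, 0, -1],
  [-45.4, -33, 0, 0, 0, 0, -1],
  [-45.4, -33, 0, 0, 0, 0, -1],
  [-45.4, -33, 0, 0, 0, 0, -1],
  [-45.4, -33, 0, 0, 0, 0, -1],
  [-45.4, -33, 0, 0, 0, 0, -1],
  [-45.4, -33, 0, 0, 0, 0, -1],
  [-45.4, -33, 0, 0, 0, 0, -1],
  [-45.4, -33, 0, 0, 0, 0, -1],
  [-45.4, -33, 0, 0, 0, 0, -1],
  [-45.4, -33, 0, 0, 0, 0, -1],
  [-45.4, -33, 0, 0, 0, 0, -1],
  [0, 0, 0, 0, 0, 0, -1],
])

```text
time: 2.48
tcp_pos: [0.6252, -0.0359, 0.294]
eef_rot: [-3.141, 0.003, -1.526]
force: [0.6, -0.1, -1.3]
grip_width: 0.0003
```

Emit:
servo_tool([
  [5, 0, 0, 0, 0, 0.008, -1],
  [0, 0, 20, 0, 0, 0, -1],
  [0, 0, 20, 0, 0, 0, -1],
  [0, 0, 12, 0, 0, 0, -1],
  [0, 1, 6, 0, 0, 0, -1],
  [0, 1, 6, 0, 0, 0, -1],
  [0, 1, 6, 0, 0, 0, -1],
  [0, 1, 6, 0, 0, 0, -1],
])

```text
time: 3.48
tcp_pos: [0.62, -0.0469, 0.2186]
eef_rot: [-3.141, -0.0, -1.542]
force: [-2.0, -0.2, 0.9]
grip_width: 0.0007
```

Run:
```python
from h import *
f=optics.capture("scene")["frame"][130:340,200:410]; g=optics.capture("top")["frame"][90:250,270:430]
cv2.imwrite("pics/a1.png",np.hstack([cv2.resize(f,(400,400)),cv2.resize(g,(400,400))]))
```

```text
(no output)
```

View pics/a1.png

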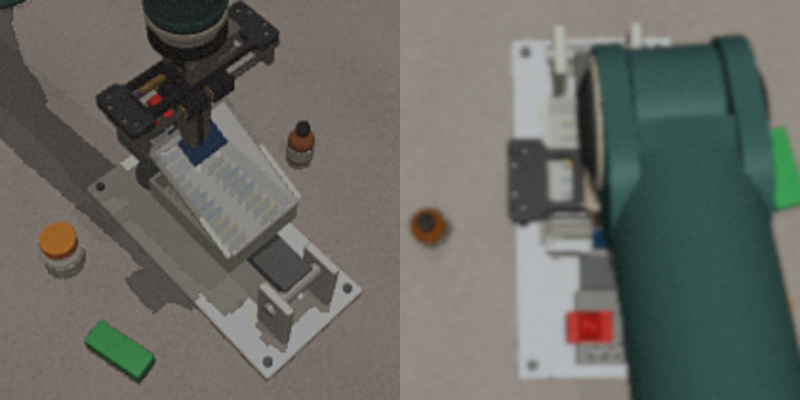

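The fingers stand on the blue pad near (205,142) in the left view, and the cover has begun to go down. I'll keep pressing.

Emit:
servo_tool([
  [-2, 1, 6, 0, 0, 0, -1],
  [-2, 1, 6, 0, 0, 0, -1],
  [0, 1, 6, 0, 0, 0, -1],
  [0, 1, 6, 0, 0, 0, -1],
  [0, 1, 6, 0, 0, 0, -1],
  [0, 1, 6, 0, 0, 0, -1],
  [0, 1, 6, 0, 0, 0, -1],
  [0, 1, 6, 0, 0, 0, -1],
])

```text
time: 4.58
tcp_pos: [0.6119, -0.0432, 0.1701]
eef_rot: [3.141, -0.0, -1.542]
force: [0.1, -0.3, 0.6]
grip_width: 0.0004
```

Emit:
servo_tool([
  [0, 0, 4, 0, 0, 0, -1],
  [0, 0, 4, 0, 0, 0, -1],
  [0, 0, 3, 0, 0, 0, -1],
])

```text
time: 4.95
tcp_pos: [0.6118, -0.0432, 0.1601]
eef_rot: [3.141, -0.0, -1.542]
force: [-2.9, 0.3, 5.0]
grip_width: 0.0003
```

Emit:
servo_tool([
  [0, 0, 3, 0, 0, 0, -1],
  [0, 0, 2, 0, 0, 0, -1],
  [0, 0, 2, 0, 0, 0, -1],
])

```text
time: 5.32
tcp_pos: [0.6122, -0.0431, 0.154]
eef_rot: [-3.141, -0.0, -1.542]
force: [-6.1, -0.2, 18.2]
grip_width: 0.0002
```

Emit:
servo_tool([
  [0, 0, 2, 0, 0, 0, -1],
  [0, 0, 0, 0, 0, 0, -1],
  [0, 0, 0, 0, 0, 0, -1],
])

```text
time: 5.7
tcp_pos: [0.6122, -0.0431, 0.1538]
eef_rot: [-3.141, -0.001, -1.542]
force: [-9.1, -0.3, 20.6]
grip_width: 0.0005
```

Run:
```python
from h import *
f=optics.capture("scene")["frame"][130:340,200:410]; g=optics.capture("wrist")["frame"]
cv2.imwrite("pics/a2.png",np.hstack([cv2.resize(f,(400,400)),cv2.resize(g,(400,400))]))
```

```text
(no output)
```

View pics/a2.png

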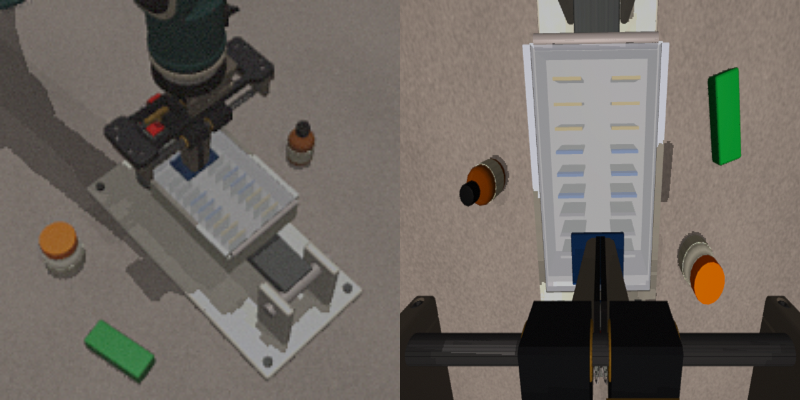

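Emit:
servo_tool([
  [0, 0, -4, 0, 0, 0, -1],
  [0, 0, -16, 0, 0, 0, -1],
  [0, 0, -20, 0, 0, 0, -1],
  [0, 0, -20, 0, 0, -0.008, 0],
  [-6, 30, 0, 0, 0, 0, 0.5],
  [-6, 30, 0, 0, 0, 0, 0.5],
  [-6, 30, 0, 0, 0, 0, 0.5],
  [-1, 5.2, 0, 0, 0, 0, 0.5],
  [0, 0, 0, 0, 0, 0, 0.5],
  [0, 0, 0, 0, 0, 0, 0.5],
])

```text
time: 7.05
tcp_pos: [0.5173, -0.0278, 0.2107]
eef_rot: [-3.141, 0.0, -1.534]
force: [0.2, 0.9, 0.4]
grip_width: 0.0676
```

Run:
```python
from h import *
g=optics.capture("wrist");t=optics.capture("top");s=optics.capture("scene")
cv2.imwrite("pics/a3.png",g["frame"])
for c in(g,t,s): print("red",blobs(c,(0,150,70),(6,255,255)))
k=np.r_[.5165,-.0268,.156]
d=R.from_euler("xyz",g["attitude"]).inv().apply(k-g["eye"]); print("pred px",d[0]/d[2]*g["fx"]+g["cx"],d[1]/d[2]*g["fy"]+g["cy"])
cv2.imwrite("pics/a3s.png",cv2.resize(s["frame"][130:340,200:410],(600,600)))
```

```text
red [(array([319.6, 209.9]), [296, 177, 50, 61, 2062])]
red []
red [(array([283.4, 184. ]), [279, 180, 9, 10, 42]), (array([282.2, 193.9]), [273, 188, 20, 13, 106])]
pred px 318.56458676030604 220.7963811258995
```

View pics/a3.png

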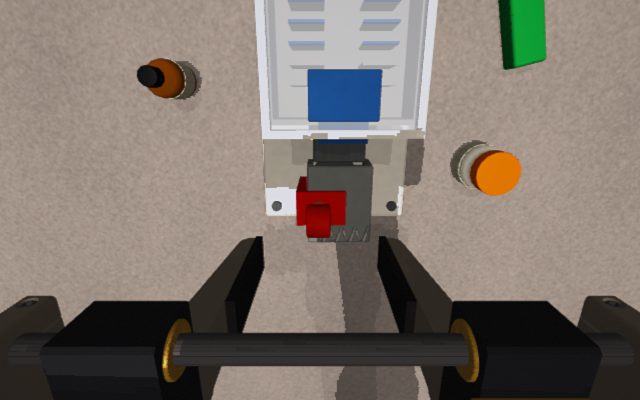

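View pics/a3s.png

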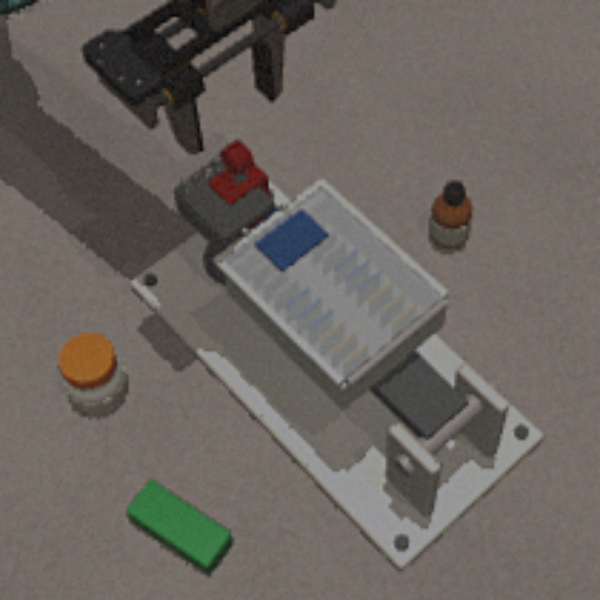

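The cover lies flat and the knob is at wrist (319,220), as predicted. I'll check the pad height by triangulation before going on.

Run:
```python
from h import *
g=optics.capture("wrist");s=optics.capture("scene")
b=[x for x in blobs(g,(100,130,40),(125,255,255),300)];a=blobs(s,(100,130,40),(125,255,255))
print(b,a)
p=max(b,key=lambda x:x[1][4])[0]; q=[x for x in a if 285<x[0][0]<330 and 190<x[0][1]<240][0][0]
P=tri([ray(g,*p),ray(s,*q)]);print(P)
h=np.r_[.7272,-.0375,.146];d=P[0]-h
print("ang",np.arctan2(d[2],np.hypot(d[0],d[1]))-np.arctan2(8,120))
```

```text
[(array([344.2,  94.1]), [308, 69, 74, 52, 3729])] [(array([591.2,  68.5]), [582, 61, 20, 12, 71]), (array([301.5, 213.8]), [290, 204, 25, 21, 221]), (array([635.3, 317.6]), [631, 313, 9, 10, 22]), (array([617.7, 371.3]), [577, 317, 63, 83, 2145]), (array([ 79. , 382.7]), [30, 354, 89, 46, 1516])]
(array([ 0.60747927, -0.04189066,  0.15067929]), [np.float64(0.0009163393735516762), np.float64(0.0009163393735516612)])
ang -0.027529219080953717
```

Emit:
servo_tool([
  [-1, 0, 20, 0, 0, 0, 0.5],
  [0, 0.5, 20, 0, 0, 0, 0.5],
  [0, 0, 18, 0, 0, 0, 0.5],
  [0, 0, 14, 0, 0, 0, 0.5],
  [0, 0, 0, 0, 0, 0, 0.5],
  [0, 0, 0, 0, 0, 0, 0.5],
])

```text
time: 8.05
tcp_pos: [0.5161, -0.0266, 0.1391]
eef_rot: [-3.141, -0.0, -1.534]
force: [-0.2, -0.0, -0.1]
grip_width: 0.0689
```

Cover measured shut. Now I close on the knob.

Emit:
servo_tool([
  [0, 0, 1, 0, 0, 0, 0],
  [0, 0, 0, 0, 0, 0, -0.6],
  [0, 0, 0, 0, 0, 0, -0.9],
  [0, 0, 0, 0, 0, 0, -1],
  [0, 0, 0, 0, 0, 0, -1],
  [0, 0, 0, 0, 0, 0, -1],
])

```text
time: 8.8
tcp_pos: [0.5156, -0.0262, 0.1376]
eef_rot: [-3.142, 0.0, -1.534]
force: [-0.3, 1.5, 0.1]
grip_width: 0.0177
```

Run:
```python
from h import *
g=optics.capture("wrist");s=optics.capture("scene")
cv2.imwrite("pics/a4.png",np.hstack([cv2.resize(s["frame"][130:340,200:410],(400,400)),g["frame"][:,120:520]]))
```

```text
(no output)
```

View pics/a4.png

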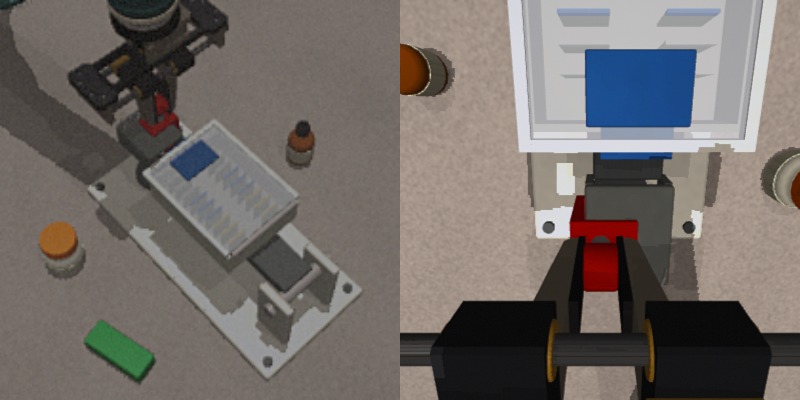

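Knob held between the pads (width 17.7 mm). Now I pull it sideways.

Emit:
servo_tool([
  [-2.5, 0, 0, 0, 0, 0, -1],
  [-2.5, 0, 0, 0, 0, 0, -1],
  [-2.5, 0, 0, 0, 0, 0, -1],
  [-2.5, 0, 0, 0, 0, 0, -1],
  [-2.5, 0, 0, 0, 0, 0, -1],
  [-1.5, 0, 0, 0, 0, 0, -1],
  [0, 0, 0, 0, 0, 0, -1],
])

```text
time: 9.78
tcp_pos: [0.5152, -0.0165, 0.1375]
eef_rot: [3.141, -0.004, -1.536]
force: [1.1, -9.0, 0.6]
grip_width: 0.0177
```

Emit:
servo_tool([
  [-2, 0, 0, 0, 0, 0, -1],
  [-2, 0, 0, 0, 0, 0, -1],
  [0, 0, 0, 0, 0, 0, -1],
])

```text
time: 10.15
tcp_pos: [0.5151, -0.013, 0.1375]
eef_rot: [3.141, -0.005, -1.536]
force: [-0.1, -9.2, 0.9]
grip_width: 0.0179
```

Run:
```python
from h import *
g=optics.capture("wrist");s=optics.capture("scene")
cv2.imwrite("pics/a5.png",np.hstack([cv2.resize(s["frame"][130:340,200:410],(400,400)),g["frame"][:,120:520]]))
```

```text
(no output)
```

View pics/a5.png

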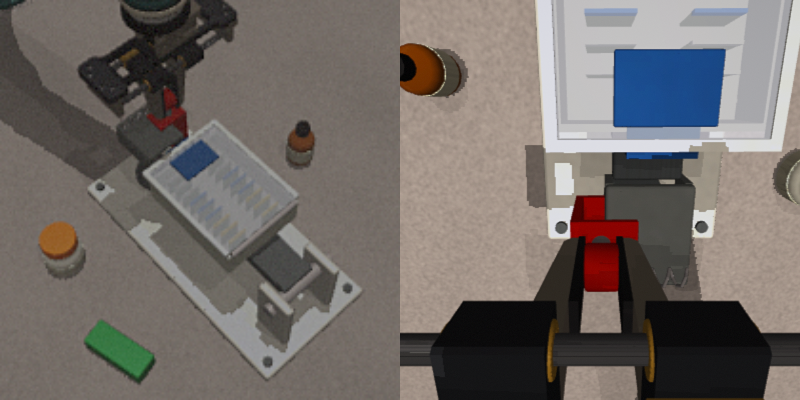

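The latch plate has moved out with the knob by about 13 mm, and the arm is still down. Lifting along the arc.

Emit:
servo_tool([
  [0, -0.5, -2.7, -0.01, 0, 0, -1],
  [0, -0.9, -5.4, -0.02, 0, 0, -1],
  [0, -0.9, -5.4, -0.02, 0, 0, -1],
  [0, -0.9, -5.4, -0.02, 0, 0, -1],
])

```text
time: 10.75
tcp_pos: [0.5189, -0.0132, 0.156]
eef_rot: [3.071, -0.005, -1.537]
force: [2.2, -10.1, -3.3]
grip_width: 0.0181
```

Emit:
servo_tool([
  [0, -0.9, -5.4, -0.02, 0, 0, -1],
  [0, -0.9, -5.4, -0.02, 0, 0, -1],
  [0, -0.9, -5.4, -0.02, 0, 0, -1],
  [0, -0.9, -5.4, -0.02, 0, 0, -1],
  [0, -0.9, -5.4, -0.02, 0, 0, -1],
  [0, -0.9, -5.4, -0.02, 0, 0, -1],
  [0, -0.9, -5.4, -0.02, 0, 0, -1],
  [0, -0.9, -5.4, -0.02, 0, 0, -1],
  [0, -0.9, -5.4, -0.02, 0, 0, -1],
  [0, -0.9, -5.4, -0.02, 0, 0, -1],
  [0, -0.9, -5.4, -0.02, 0, 0, -1],
  [0, -0.5, -2.7, -0.01, 0, 0, -1],
  [0, 0, 0, 0, 0, 0, -1],
  [0, 0, 0, 0, 0, 0, -1],
])

```text
time: 12.5
tcp_pos: [0.5406, -0.0128, 0.2145]
eef_rot: [2.843, -0.007, -1.537]
force: [3.6, -9.2, -4.1]
grip_width: 0.0182
```

Run:
```python
from h import *
g=optics.capture("wrist");s=optics.capture("scene");print(monitor.get_state()["dq"].round(4))
cv2.imwrite("pics/a6.png",np.hstack([cv2.resize(s["frame"][130:340,200:410],(400,400)),g["frame"][:,120:520]]))
```

```text
[-0.0002 -0.      0.0003  0.0001  0.0001  0.0018  0.    ]
```

View pics/a6.png

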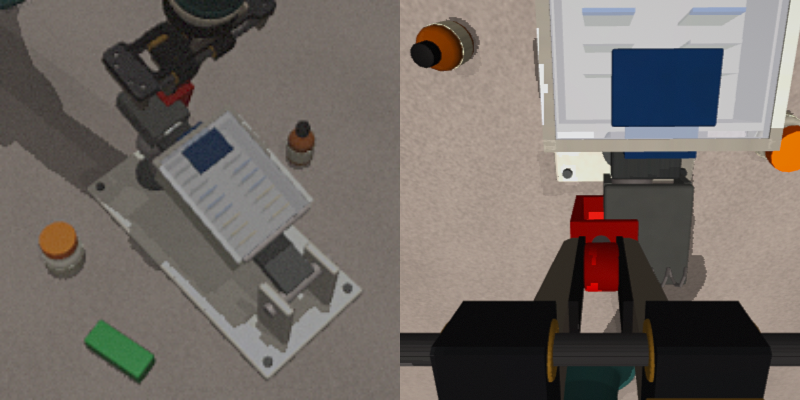

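The arm is up and the knob is still between the pads, with no change in the cover. I'll wait half a second, check for drift, and hand in.

Emit:
servo_tool([
  [0, 0, 0, 0, 0, 0, -1],
  [0, 0, 0, 0, 0, 0, -1],
  [0, 0, 0, 0, 0, 0, -1],
  [0, 0, 0, 0, 0, 0, -1],
])

```text
time: 13.1
tcp_pos: [0.5406, -0.0129, 0.2145]
eef_rot: [2.843, -0.007, -1.537]
force: [2.3, -9.5, -4.0]
grip_width: 0.0178
```

Run:
```python
from h import *
s=monitor.get_state();print(s["tcp_pos"],s["force"],s["grip_width"],abs(s["dq"]).max())
print(workorder.finish_job())
```

```text
[ 0.54061897 -0.01285887  0.21451272] [ 2.33280525 -9.52092239 -4.04041074] 0.017799919767041553 0.0023992292505673556
the job is handed in; nothing more can be done
None
```

I pressed the cover shut, pulled the red knob out about 13 mm, and lifted the arm. I then handed the job in at about 13 s of the 45 s allowed, with the knob still held. No verdict was reported.

- **Cover:** it met a hard stop with the fingertips at z = 0.154 m under about 20 N. The pad height I triangulated afterwards came out at 0.151 m against the expected 0.154 m. That is within my measuring error and agrees with the cover being shut. It still looked shut after the lift, but I did not measure it again.
- **Lift:** the tool tilted 0.30 rad and rose 77 mm, which puts the coupler about 79 mm above the ball (z about 0.169 m). This is worked out from the tool pose, not measured on the coupler itself.
- **Hold:** the pose did not change over the last half second. The gripper read about 9.5 N from the latch spring and 4 N of arm weight, with the knob 17.8 mm wide between the pads.
- **Bottle, jar and mailer:** they looked unmoved in the last scene picture.

No check failed.

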